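# Stack gearbox covers on the tilted shelf, home against the backstop

### The job

Pick up the long cover and lay it on the tilted shelf, lengthwise up the slope and centred between the shelf's sides, holding it parallel to the slope and setting it down rather than dropping it; push it gently down the slope until you feel its end bear against the backstop (clamped somewhere near the low end), without ramming it. Then do the same with the square cover, laid flat on top of the long one, centred on its width, its edges square to the shelf and one edge pushed against the backstop. Leave both lying flush against the backstop and do not disturb the other things on the bench.

Things in the scene. Friction and masses are not known exactly. Their poses are not given: they have to be found in the camera images.
- stand: Fixed stand of the shelf, yaw 1.22 to 1.92 rad: base 200 mm (its x) by 240 mm (its y), 12 mm thick, with an upright and clamp knob at each end of the tilt axis (its y), 99 to 135 mm from the middle, which rise to 123 mm above the bench. Origin: centre of its underside.
- shelf: Tilted steel deck on the stand, 210 mm long (its x) by 170 mm wide (its y), 8 mm thick, no side walls. Origin: centre of its upper surface, 105 mm above the bench. x runs up the slope, towards the robot's left (+y of the base, within 0.35 rad); y level, pointing towards the robot; z is the deck's upward normal. The slope differs from run to run, 0.37 to 0.52 rad from level (21 to 30 degrees), clamped stiffly.
- stop_mid (a point): Point on the deck's surface and centre line, 77.5 mm down the slope from the shelf's origin. The backstop, a rigid steel bar across the deck (170 mm wide, 10 mm thick, top edge 32 mm above the deck), is clamped with its upslope face (the one the covers must touch) anywhere within 17.5 mm of this point, up or down the slope: no sensor reports where, feel for it. The low end is on the robot's right.
- long_cover: Flat rectangular steel gearbox cover, 140 mm (its x) by 68 mm (its y), 12 mm thick, about 0.5 to 0.9 kg, bolt holes drawn on its face only. Lies flat on the bench. Origin: centre of its underside, z up. Friction on steel is about 0.6 to 0.8: it stays where it is left on the slope and does not slide down by itself.
- square_cover: Flat square steel cover, 66 x 66 mm (its x and y), 14 mm thick, about 0.3 to 0.55 kg. Lies flat on the bench on the other side of the shelf from the long cover (which side is which changes). Origin: centre of its underside, z up.
- round_cover: Bystander: round cast cover with a hub, 100 mm across, 22 mm high. Origin: centre of its underside.
- bearing: Bystander: steel ring, 80 mm outside diameter, 20 mm high. Origin: centre of its underside.
- spanner: Bystander: 200 mm spanner lying on the bench. Origin: on its underside.
- grease_tin: Bystander: can 80 mm across, 100 mm high. Origin: centre of its underside.
- bevel_gear: Bystander: dark bevel gear 90 mm across, 50 mm high. Origin: centre of its underside.
- hammer: Bystander: hammer about 260 mm long lying on the bench. Origin: on its underside.
- bolt_tray: Bystander: grey open tray 140 x 100 x 40 mm. Origin: centre of its underside.
Not all that is in view belongs to the job. What is shaped like the square_cover but green or turquoise is not meant.

How it is judged:
On the way, in this order (a step that is already met when the one before it is completed fails the run):
1. the robot presses the long cover, lying parallel to the deck on it, against the backstop with more than 1.5 N (contact force between long_cover and stop_c0 above 1.5 N and contact force between the fingers and long_cover above 0.5 N and angle between the z axis of long_cover and the z axis of shelf, either way round below 0.12 rad and z of long_cover in the frame of shelf below 0.008 m).
2. then the robot presses the square cover, lying parallel to the deck on the long cover, against the backstop with more than 1.5 N (contact force between square_cover and stop_c0 above 1.5 N and contact force between the fingers and square_cover above 0.5 N and angle between the z axis of square_cover and the z axis of shelf, either way round below 0.12 rad and z of square_cover in the frame of shelf between 0.009 and 0.02 m).
At the end, for the whole second after the job is handed in: Long cover flat on the deck (3 mm, 0.05 rad), face up, lengthwise up the slope (0.06 rad), within 15 mm of the middle; square cover the same on top of it, centred within 15 mm, sides square (0.06 rad); each one's lower edge within 2.5 mm of the backstop; both released, at rest ((x of stop_c0 in the frame of long_cover between 0.071 and 0.0775 m or x of stop_c0 in the frame of long_cover between -0.0775 and -0.071 m) and (x of stop_c0 in the frame of square_cover between 0.034 and 0.0405 m or x of stop_c0 in the frame of square_cover between -0.0405 and -0.034 m or y of stop_c0 in the frame of square_cover between 0.034 and 0.0405 m or y of stop_c0 in the frame of square_cover between -0.0405 and -0.034 m) and y of long_cover in the frame of shelf between -0.015 and 0.015 m and z of long_cover in the frame of shelf between -0.003 and 0.003 m and angle between the z axis of each of long_cover, square_cover and the z axis of shelf, either way round below 0.05 rad and angle between each of long_cover, square_cover's own z axis and vertical below 0.8 rad and angle between the x axis of long_cover and the x axis of shelf, either way round below 0.06 rad and y of square_cover in the frame of long_cover between -0.015 and 0.015 m and z of square_cover in the frame of shelf between 0.009 and 0.015 m and (angle between the x axis of square_cover and the x axis of shelf, either way round below 0.06 rad or angle between the y axis of square_cover and the x axis of shelf, either way round below 0.06 rad) and linear speed of each of long_cover, square_cover below 0.01 m/s); the robot touches nothing.
It fails at once if a cover rammed into the backstop (over 30 N) (contact force between any of long_cover, square_cover and stop_c0 above 30 N).
It fails at once if a cover dropped or let fall: it moves free of the fingers at over 0.4 m/s or 4 rad/s ((contact force between the fingers and long_cover below 0.05 N and (linear speed of long_cover above 0.4 m/s or angular speed of long_cover above 4 rad/s)) or (contact force between the fingers and square_cover below 0.05 N and (linear speed of square_cover above 0.4 m/s or angular speed of square_cover above 4 rad/s))).
It fails at once if a bystander moved by over 30 mm (distance of any of round_cover, bearing, spanner, grease_tin, bevel_gear, hammer, bolt_tray from where it was at the start of the episode above 0.03 m).
It also fails if it takes over 67 s, if anything falls off the work surface, if the arm or the gripper's body presses on something with over 40 N, if the wrist force passes 120 N, or if a joint passes its speed limit or range.

### The arm

A 6-joint arm with a two-finger parallel gripper is mounted at the origin on the work surface. World frame = base frame: x ahead of the robot, y to its left, z up, the work surface at z = 0. Lengths are in m, angles in rad, forces in N, time in s.
With the tool pointing down it reaches from about 0.35 to 0.975 m from the base axis. Payload 17.4 kg.
Tool frame: the origin (TCP) lies at the very end of the fingers, on their centre line; the grasp point (between the pads) lies tcp_to_grasp behind it (tcp_to_grasp is the distance from the TCP to the grasp point, in m); z points along the fingers, y is the line along which they close (so a half turn about z gives the same grasp; the last joint's range is limited). The gripper opens to 85 mm and grips with 20 to 120 N. Pads are 22 mm wide; open, the fingers measure 114 mm over their backs; the gripper's body (76 mm by 85 mm) begins 54 mm behind the grasp point. The pads swing forward as they close: fully open they stand 13 mm farther back than shut.
Start: joints at [1.194, 0.116, 1.442, -0, 1.584, -0.038], TCP at [0.224, 0.637, 0.231] pointing down, gripper open.
Joint ranges: [-2.83, 2.83], [-0.83, 2.19], [0.07, 2.5], [-1.14, 4.28], [0.01, 3], [-2.97, 2.97]. Speed limits (rad/s): [1.89, 1.89, 2.22, 3.14, 3.14, 3.14].

### API

Orientations are given as [roll, pitch, yaw] about the fixed x, y, z axes, in that order (R = Rz(yaw) Ry(pitch) Rx(roll)).
In Python, from station import sense, capture, job_done, tcp_to_grasp gives the robot as it stands. The module is installed in compiled form; this text tells all that it offers.
- The arm moves only by the tool carry_out, never from a script. Its argument "steps" is a list of rows, each a list of 3 entries, a list of its own where there are three numbers: the shift along the tool's x, y, z in cm, then the turn, a rotation vector about the tool's x, y, z in rad, then the closure, from 0 (fully open) to 1 (shut). A call has 1 to 10 rows; each row is the pose to reach, as a shift and turn from the pose commanded when the call began, along the tool's axes at that moment; what a row does not reach only later rows make up. A row lasts 1/12 s, in which the tool goes at most 41.7 mm and 7.16 degrees, less where a joint would pass 70% of its speed; a pose out of reach is approached as far as the arm can. A call with a gripper value outside its range is refused whole. The fingers move at their own pace and stop on an object; the grip force is fixed at half the most. Time passes only in rows, so rows that repeat a pose let the fingers close. It gives the time, the measured TCP pose, the force, the opening and the grip force at its end, in the units of the state.
- sense(): the state, without advancing time (a new reading comes with each control period).
- capture(name): name is "scene" or "top"; returns a dict with "color" (400x640x3 uint8, red, green, blue), "vertical_fov" (degrees; the focal length in pixels is half the picture's height over the tangent of half this angle, whatever the lens; pixels are square), "cx", "cy" (the principal point, pixels), "eye" and "attitude" of the camera in the world. Camera axes: x right, y down, z forward; pixel columns grow to the right and rows downward; lengths in m; the calibration is good to about 2 mm. A picture is of the moment at which its call begins. There is no depth.
- job_done(): hands the job in; it is judged then, once.
The state is a dict: "clock": time; "q": joint angles; "qvel": joint speeds; "tau": joint torques, N m; "ee_pos": TCP position; "orientation": TCP orientation; "wrist_force": force on the tool from outside, world axes, zero at the start; "torque": the same for the moment, N m; "gripper_width": finger opening in m; "grasp_force": force on a finger pad.
Only numpy, scipy, OpenCV 4.12 (cv2) and the standard library are available. Lean on these libraries where they do the work, as an engineer would, in place of code of your own. Each camera call takes 0.05 s, during which the arm holds its last target. There are 200 camera calls.

## Working session

There is one attempt and no reset: what is moved stays moved. The work goes in short steps, Python scripts to look and compute and a tool call to move; the robot and the scene stay as the last step left them, time stands still between calls to the robot, and variables do not carry over. Pictures are saved under pics/ and viewed, at most 10 in all, crops included, and the job is handed in when it is done.

Besides the shell and the picture viewer there is one more tool, called after ">>>" as a command line: name --argument value ..., lists and objects as JSON in quotes. carry_out: Moves the arm, as the interface text tells. Its arguments: {"type":"object","properties":{"steps":{"type":"array"}},"required":["steps"]}

```bash
mkdir -p pics; python3 - <<'E'
from station import *
import cv2,pickle
s=sense();print(s,tcp_to_grasp)
for n in("scene","top"):
    c=capture(n);pickle.dump(c,open(n+".pkl","wb"));cv2.imwrite(f"pics/{n}0.png",c["color"][:,:,::-1]);print(n,{k:v for k,v in c.items() if k!="color"})
E
```

```text
{'clock': 0.0, 'q': array([ 1.19419594e+00,  1.16489093e-01,  1.44224128e+00,  2.76579325e-05,
        1.58402641e+00, -3.77486170e-02]), 'qvel': array([-2.16657283e-03,  8.91292369e-04,  4.15730571e-05, -9.37838443e-04,
       -1.02635571e-03,  3.97223030e-04]), 'tau': array([-4.35990369e-03, -7.32053804e+01, -6.32441711e+01, -2.78749467e-04,
        6.92365065e-03, -1.22095256e-05]), 'ee_pos': array([0.22427156, 0.63645282, 0.23057498]), 'orientation': array([-3.14043039e+00, -7.15701716e-05,  2.80274119e+00]), 'wrist_force': array([0.67530221, 0.02045992, 0.1779986 ]), 'torque': array([ 0.02781071, -0.02146248, -0.04851335]), 'grasp_force': 0.0, 'gripper_width': 0.08547997650127005} 0.0187
scene {'vertical_fov': 46.829931671509, 'cx': 315.9911561748842, 'cy': 192.57577287938818, 'eye': array([ 1.29015736, -0.50709088,  1.30483691]), 'attitude': array([-2.50196124e+00,  5.90073966e-04,  9.87079379e-01])}
top {'vertical_fov': 53.17052224161907, 'cx': 308.7409146220173, 'cy': 204.28189765802415, 'eye': array([0.33922334, 0.01030167, 1.37103499]), 'attitude': array([-2.97383963, -0.00439236, -1.5640588 ])}
```

View pics/scene0.png

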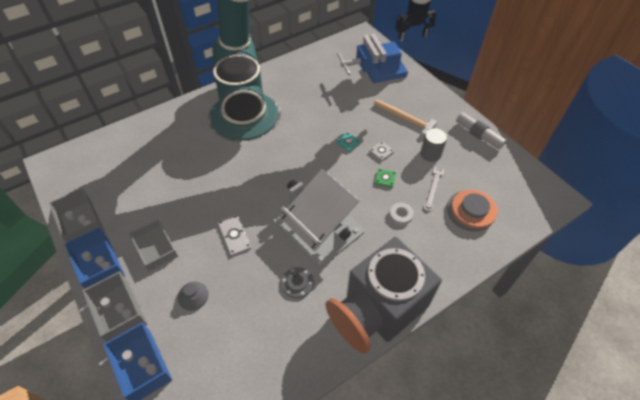

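View pics/top0.png

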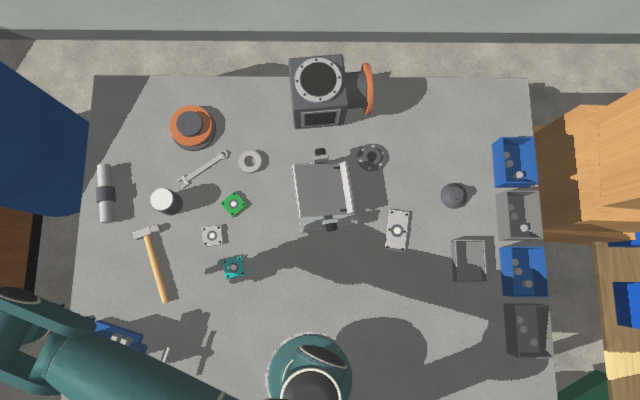

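The scene view shows the long cover near (233,236), the shelf near (320,205) and the grey square cover near (381,151). In the top view they are at (397,229), (322,190) and (212,235). The green and turquoise squares are decoys. I'll magnify these regions to pick corners.

```bash
cat > u.py <<'E'
import numpy as np,cv2,pickle
from scipy.spatial.transform import Rotation as R
def load(n): return pickle.load(open(n+".pkl","rb"))
def cam(c):
    f=200/np.tan(np.radians(c["vertical_fov"]/2))
    return f,R.from_euler("xyz",c["attitude"]).as_matrix(),np.array(c["eye"])
def ray(c,uv):
    f,A,e=cam(c);d=A@np.array([(uv[0]-c["cx"])/f,(uv[1]-c["cy"])/f,1]);return e,d/np.linalg.norm(d)
def atz(c,uv,z):
    e,d=ray(c,uv);return e+d*(z-e[2])/d[2]
def tri(c1,u1,c2,u2):
    M=np.zeros((3,3));b=np.zeros(3);L=[]
    for c,u in((c1,u1),(c2,u2)):
        e,d=ray(c,u);P=np.eye(3)-np.outer(d,d);M+=P;b+=P@e;L.append((P,e))
    x=np.linalg.solve(M,b);return x,[np.linalg.norm(P@(x-e)) for P,e in L]
def proj(c,p):
    f,A,e=cam(c);q=A.T@(np.array(p)-e);return q[:2]/q[2]*f+[c["cx"],c["cy"]]
def tile(c,x,y,w,h,k):
    im=cv2.resize(c["color"][y:y+h,x:x+w,::-1].copy(),None,fx=k,fy=k,interpolation=cv2.INTER_CUBIC)
    for i in range(0,w,10):
        cv2.line(im,(i*k,0),(i*k,6),(0,0,255),1);cv2.putText(im,str(x+i),(i*k+2,16),0,.35,(0,0,255),1)
    for i in range(0,h,10):
        cv2.line(im,(0,i*k),(6,i*k),(0,255,255),1);cv2.putText(im,str(y+i),(8,i*k+4),0,.35,(0,255,255),1)
    return im
E
python3 - <<'E'
from u import *
t=load("top");s=load("scene")
a=np.hstack([tile(t,375,200,50,60,5),tile(s,210,210,50,60,5),]);b=np.hstack([tile(t,190,215,50,60,5)[:300],tile(s,360,130,50,60,5)])[:, :300*1000]
cv2.imwrite("pics/c1.png",np.vstack([a,b]))
cv2.imwrite("pics/c2.png",np.hstack([tile(t,285,145,80,95,5),tile(s,275,165,80,95,5)]))
E
```

```text
(no output)
```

View pics/c1.png

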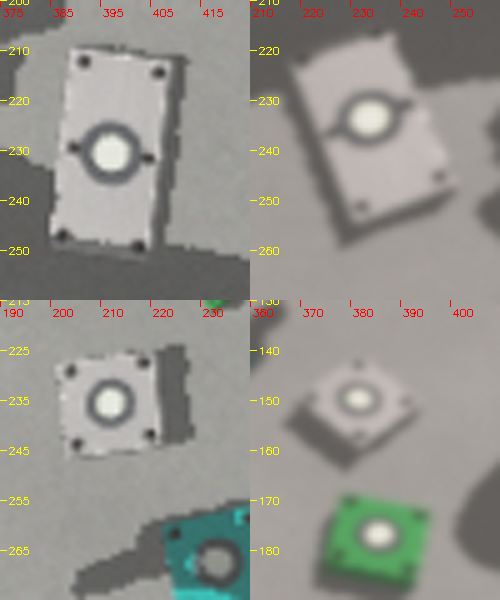

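View pics/c2.png

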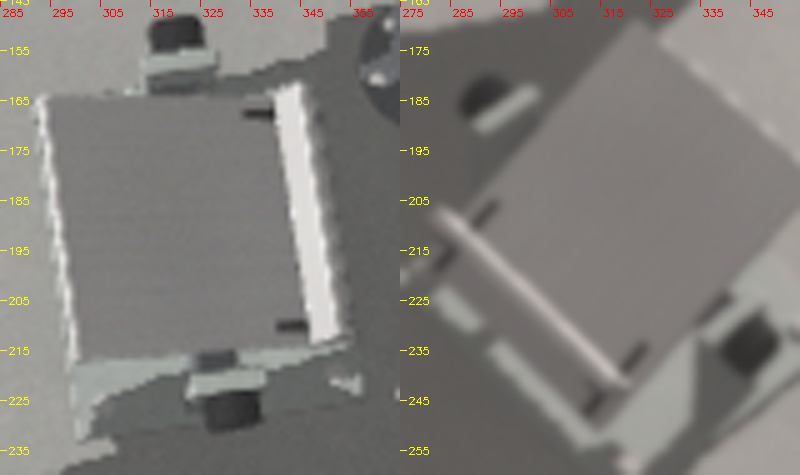

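The top crop puts the long cover's corners at (389,209), (409,212), (405,250) and (385,248). The square cover's are at (201,229), (221,225), (222,243) and (204,246). The deck's high edge runs from (293,164) to (300,217), and the bar foot from (340,163) to (347,213). In the scene crop the high corners are (322,169) and (358,203), and the bar top runs from (283,206) to (320,242). Next I'll fit poses to these points.

```bash
python3 - <<'E'
from u import *
from scipy.optimize import least_squares as LS
t=load("top");s=load("scene");o=np.array([-.4,-.4])
print("long disc",tri(t,[396.8,230.2],s,[233.6,233.2]),"sq disc",tri(t,[211.6,235.2],s,[381.2,149.4]))
def rect(name,P,z,h,sx,sy):
    Q=np.array([atz(t,np.array(p)+o,z)[:2] for p in P]);c=Q.mean(0)
    for i in range(4): print(name,Q[i].round(4),"len",np.linalg.norm(Q[i-1]-Q[i]).round(4),"ang",np.arctan2(*(Q[i]-Q[i-1])[::-1]).round(3))
    print(c)
rect("long",[(389.4,209),(409.4,212.4),(405.4,250),(385,247.6)],.012,0,0,0)
rect("sq",[(201.4,228.6),(221,225),(222.4,243.6),(204,246.4)],.014,0,0,0)
# shelf x up the slope (+y world), y toward robot
def pose(v):
    yaw=v[2];return np.array([v[0],v[1],v[5]]),(R.from_euler("z",yaw)*R.from_euler("y",-v[3])).as_matrix()
obs=[(t,(.105,-.085,0),(293,164.4)),(t,(.105,.085,0),(300.6,217)),(s,(.105,.085,0),(322,169)),(s,(.105,-.085,0),(358,203)),
 (t,("b",-.085,0),(340,162.6)),(t,("b",.085,0),(347.4,213.6)),(s,("m",.085,.032),(283,206.4)),(s,("m",-.085,.032),(320,242))]
def res(v):
    p,A=pose(v);r=[]
    for c,l,u in obs:
        l=[{"b":v[4],"m":v[4]-.005}.get(a,a) for a in l]
        r+=list(proj(c,p+A@np.array(l,float))-np.array(u)-o)
    return np.array(r+[(v[5]-.105)/.001])
f=LS(res,[.5,0,1.57,.45,-.0775,.105],loss="soft_l1");print(f.x.round(4),f.fun.round(1))
g=LS(lambda v:res(v)[:8],[.5,0,1.57,.45,-.0775,.105]);
E
```

```text
long disc (array([ 0.48095937, -0.29460814,  0.01817966]), [np.float64(0.0006292440973479689), np.float64(0.0006292440973478372)]) sq disc (array([0.45919604, 0.33288373, 0.02022715]), [np.float64(0.0007331670077043664), np.float64(0.0007331670077041742)])
long [ 0.5564 -0.2708] len 0.1339 ang -0.138
long [ 0.545  -0.3393] len 0.0695 ang -1.735
long [ 0.4161 -0.3212] len 0.1302 ang 3.002
long [ 0.4238 -0.2523] len 0.0694 ang 1.461
[ 0.485333   -0.29591353]
sq [0.4837 0.3722] len 0.0615 ang 0.195
sq [0.4965 0.3061] len 0.0674 ang -1.38
sq [0.4333 0.2986] len 0.0637 ang -3.024
sq [0.4234 0.3603] len 0.0625 ang 1.729
[0.45922221 0.33430343]
[ 0.606  -0.0504  1.7227  0.4176 -0.0612  0.1051] [ 0.3 -0.1  0.3  0.1  0.2  1.9  1.6 -0.4 -0.9  0.7 -0.1 -0.4 -0.4  0.4
 -1.2 -0.7  0.1]
```

```bash
cat >> u.py <<'E'
def mat(o): return R.from_euler("xyz",o).as_matrix()
SH=dict(p=np.array([.606,-.0504,.105]),yaw=1.7227,tilt=.4176)
def deck(S=SH): return S["p"],(R.from_euler("z",S["yaw"])*R.from_euler("y",-S["tilt"])).as_matrix()
def place(x,y,z,S=SH,dyaw=0):  # TCP at deck coords, tool along -normal
    p,A=deck(S);return p+A@np.array([x,y,z]),A@mat([np.pi,0,0])@R.from_euler("z",dyaw).as_matrix()
def go(pos,ori):
    from station import sense
    s=sense();M=mat(s["orientation"]);T=mat(ori) if np.ndim(ori)==1 else ori
    print("t",round(s["clock"],2),"at",s["ee_pos"].round(4),s["orientation"].round(3),"F",s["wrist_force"].round(1),"w",round(s["gripper_width"],4))
    print("shift cm",(M.T@(np.array(pos)-s["ee_pos"])*100).round(2),"rot",R.from_matrix(M.T@T).as_rotvec().round(3))
E
python3 - <<'E'
from u import *
go([.484,-.295,.23],[np.pi,0,-.138])
E
```

```text
t 0.1 at [0.2243 0.6365 0.2306] [-3.141 -0.     2.803] F [-0.6 -0.  -0.5] w 0.0855
shift cm [-55.45 -79.22   0.15] rot [-0.000e+00  2.000e-03  2.941e+00]
```

>>> carry_out --steps '[[[-55.4,-79.2,0],[0,0,2.94],0],[[-55.4,-79.2,0],[0,0,2.94],0],[[-55.4,-79.2,0],[0,0,2.94],0],[[-55.4,-79.2,0],[0,0,2.94],0],[[-55.4,-79.2,0],[0,0,2.94],0],[[-55.4,-79.2,0],[0,0,2.94],0],[[-55.4,-79.2,0],[0,0,2.94],0],[[-55.4,-79.2,0],[0,0,2.94],0],[[-55.4,-79.2,0],[0,0,2.94],0],[[-55.4,-79.2,0],[0,0,2.94],0]]'

```text
clock: 0.93
ee_pos: [0.3358, 0.2334, 0.2311]
orientation: [3.141, -0.0, 1.547]
wrist_force: [1.3, -0.5, 0.7]
gripper_width: 0.0856
grasp_force: 0.0
```

```bash
python3 - <<'E'
from u import *
go([.484,-.295,.2],[np.pi,0,-.138])
E
```

```text
t 0.93 at [0.3358 0.2334 0.2311] [ 3.141 -0.     1.547] F [ 1.3 -0.5  0.7] w 0.0856
shift cm [-52.48  16.05   3.11] rot [ 0.    -0.     1.685]
```

>>> carry_out --steps '[[[-52.4,16,1],[0,0,1.68],0],[[-52.4,16,1],[0,0,1.68],0],[[-52.4,16,1],[0,0,1.68],0],[[-52.4,16,1],[0,0,1.68],0],[[-52.4,16,1],[0,0,1.68],0],[[-52.4,16,1],[0,0,1.68],0],[[-52.4,16,1],[0,0,1.68],0],[[-52.4,16,1],[0,0,1.68],0],[[-52.4,16,1],[0,0,1.68],0],[[-52.4,16,1],[0,0,1.68],0]]'

```text
clock: 1.77
ee_pos: [0.4505, -0.1677, 0.2236]
orientation: [3.141, -0.0, 0.296]
wrist_force: [1.5, 1.4, 0.1]
gripper_width: 0.0857
grasp_force: 0.0
```

```bash
python3 - <<'E'
from u import *
go([.484,-.295,.12],[np.pi,0,-.138])
E
```

```text
t 1.77 at [ 0.4505 -0.1677  0.2236] [ 3.141 -0.     0.296] F [1.5 1.4 0.1] w 0.0857
shift cm [-0.51 13.15 10.36] rot [ 0.    -0.     0.434]
```

>>> carry_out --steps '[[[-0.5,13.1,10.4],[0,0,0.434],0],[[-0.5,13.1,10.4],[0,0,0.434],0],[[-0.5,13.1,10.4],[0,0,0.434],0],[[-0.5,13.1,10.4],[0,0,0.434],0],[[-0.5,13.1,10.4],[0,0,0.434],0],[[-0.5,13.1,10.4],[0,0,0.434],0],[[-0.5,13.1,10.4],[0,0,0.434],0],[[-0.5,13.1,10.4],[0,0,0.434],0]]'

```text
clock: 2.43
ee_pos: [0.4852, -0.2912, 0.1211]
orientation: [3.141, -0.002, -0.13]
wrist_force: [0.7, -0.3, 0.5]
gripper_width: 0.0857
grasp_force: 0.0
```

```bash
python3 - <<'E'
from u import *
from station import capture
# refine cover outlines: bright segmentation in old top picture (arm was clear)
t=load("top");im=t["color"].astype(int)
for n,(x,y,w,h),z,p in(("long",(378,203,38,52),.012,[.484,-.295]),("sq",(195,218,34,34),.014,0)):
    g=cv2.resize(im[y:y+h,x:x+w].sum(2).astype(np.float32)/3,None,fx=8,fy=8,interpolation=cv2.INTER_CUBIC)
    for th in(165,172,180):
        m=(g>th).astype(np.uint8)
        k,_=cv2.findContours(m,cv2.RETR_EXTERNAL,cv2.CHAIN_APPROX_NONE);k=max(k,key=cv2.contourArea)
        q=((k[:,0]+.5)/8-.5)+[x,y]
        W=np.array([atz(t,u,z)[:2]*1000 for u in q],np.float32);print(n,th,cv2.minAreaRect(W))
c=capture("top");s=capture("scene")
cv2.imwrite("pics/g1.png",np.hstack([tile(c,360,190,70,80,5),tile(s,190,160,80,80,5)]))
go([.484,-.295,.06],[np.pi,0,-.138])
E
```

```text
long 165 ((486.5241394042969, -293.5435791015625), (71.68339538574219, 130.6092529296875), 81.88687133789062)
long 172 ((486.6225280761719, -293.9298400878906), (70.768310546875, 129.93882751464844), 81.78314208984375)
long 180 ((486.7803649902344, -294.1753234863281), (69.49544525146484, 128.98805236816406), 81.5722427368164)
sq 165 ((460.07659912109375, 336.9908752441406), (69.43246459960938, 68.4731674194336), 7.704568862915039)
sq 172 ((459.9012145996094, 336.6669616699219), (67.33785247802734, 67.53519439697266), 8.194697380065918)
sq 180 ((459.5462341308594, 336.53875732421875), (65.82150268554688, 66.29752349853516), 7.9718451499938965)
t 2.53 at [ 0.4853 -0.2912  0.1212] [ 3.141e+00 -2.000e-03 -1.300e-01] F [-0.2 -0.8 -0.3] w 0.0856
shift cm [-0.09  0.39  6.12] rot [ 0.001 -0.002  0.008]
```

View pics/g1.png

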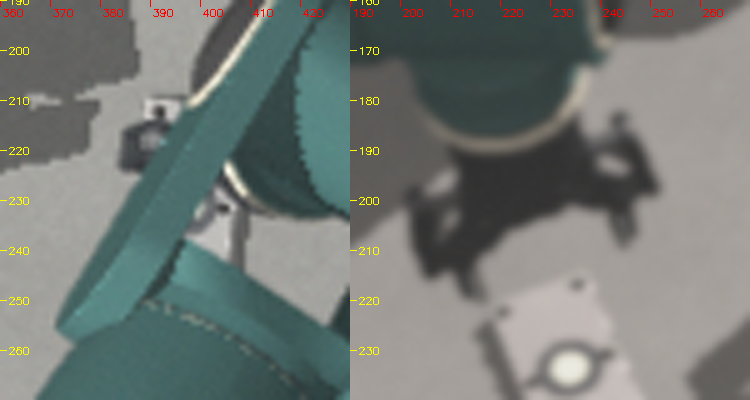

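The scene view shows the gripper over the long cover, whose disc is near (232,233). The arm hides the cover in the top view. Lowering now.

>>> carry_out --steps '[[[-0.4,0.2,6],[0,0,0.012],0],[[-0.4,0.2,11],[0,0,0.012],0],[[-0.4,0.2,11],[0,0,0.012],0],[[-0.4,0.2,11],[0,0,0.012],0],[[-0.4,0.2,11.4],[0,0,0.012],0],[[-0.4,0.2,11.8],[0,0,0.012],0],[[-0.4,0.2,12.1],[0,0,0.012],0],[[-0.4,0.2,12.1],[0,0,0.012],0]]'

```text
clock: 3.2
ee_pos: [0.4813, -0.2936, -0.0]
orientation: [3.141, -0.002, -0.143]
wrist_force: [-0.5, -0.2, -0.5]
gripper_width: 0.0852
grasp_force: 0.0
```

>>> carry_out --steps '[[[0,0,0.2],[0,0,0],0],[[0,0,0.3],[0,0,0],0],[[0,0,0.3],[0,0,0],0]]'

```text
clock: 3.45
ee_pos: [0.4807, -0.2934, -0.0041]
orientation: [3.141, -0.0, -0.143]
wrist_force: [0.4, -0.6, 0.3]
gripper_width: 0.0851
grasp_force: 0.0
```

```bash
python3 - <<'E'
from u import *
from station import capture
s=capture("scene")
cv2.imwrite("pics/g2.png",tile(s,190,190,80,70,8))
go([.482,-.294,-.004],[np.pi,0,-.142])
E
```

```text
t 3.5 at [ 0.4807 -0.2934 -0.0041] [ 3.141 -0.    -0.143] F [0.4 0.4 0.4] w 0.0857
shift cm [ 0.14  0.04 -0.01] rot [ 0.    -0.    -0.001]
```

View pics/g2.png

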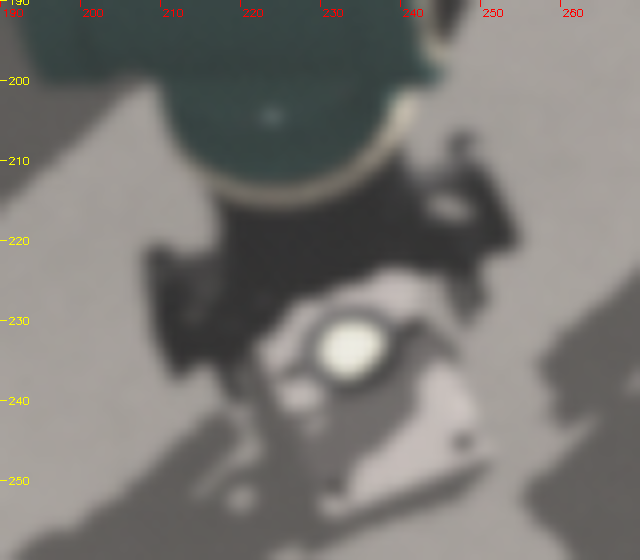

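The fingers stand on either side of the cover with no contact force. Closing, then lifting.

>>> carry_out --steps '[[[0,0,0],[0,0,0],0.6],[[0,0,0],[0,0,0],0.6],[[0,0,0],[0,0,0],0.6],[[0,0,0],[0,0,0],0.6],[[0,0,0],[0,0,0],0.6],[[0,0,0],[0,0,0],0.6]]'

```text
clock: 4.0
ee_pos: [0.4809, -0.2937, -0.0034]
orientation: [3.141, -0.001, -0.143]
wrist_force: [-2.9, 0.7, 8.6]
gripper_width: 0.0661
grasp_force: 67.5
```

>>> carry_out --steps '[[[0,0,-0.5],[0,0,0],0.6],[[0,0,-1.5],[0,0,0],0.6],[[0,0,-3],[0,0,0],0.6],[[0,0,-3],[0,0,0],0.6],[[0,0,-3],[0,0,0],0.6]]'

```text
clock: 4.42
ee_pos: [0.4809, -0.2935, 0.0264]
orientation: [3.141, -0.001, -0.143]
wrist_force: [0.5, 0.1, -6.6]
gripper_width: 0.0662
grasp_force: 69.8
```

```bash
python3 - <<'E'
from u import *
from station import capture
s=capture("scene")
cv2.imwrite("pics/g3.png",tile(s,180,180,90,75,6))
go(*place(.02,0,.12))
E
```

```text
t 4.47 at [ 0.4805 -0.2932  0.0255] [-3.142 -0.    -0.143] F [-0.   0.  -6.8] w 0.0663
shift cm [  9.84 -22.92 -19.73] rot [ 0.389  0.288 -1.835]
```

View pics/g3.png

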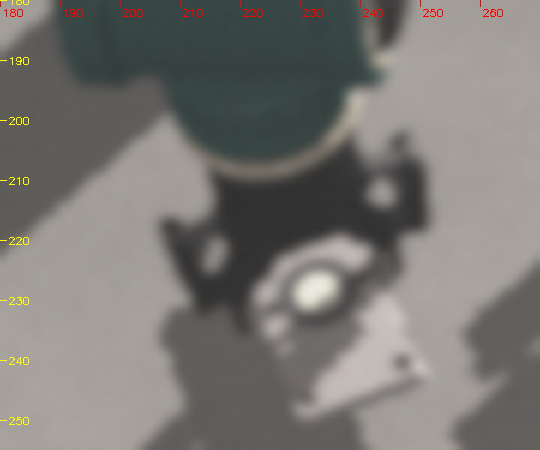

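It's held, with about 6.7 N of weight. Next: lift, then swing over the shelf while tilting.

>>> carry_out --steps '[[[0,0,-4],[0,0,0],0.6],[[0,0,-8],[0,0,-0.1],0.6],[[0,0,-12],[0,0,-0.2],0.6],[[2,-2,-16],[0.05,0.03,-0.3],0.6],[[9.9,-22.9,-21.7],[0.389,0.288,-1.835],0.6],[[9.9,-22.9,-21.7],[0.389,0.288,-1.835],0.6],[[9.9,-22.9,-21.7],[0.389,0.288,-1.835],0.6],[[9.9,-22.9,-21.7],[0.389,0.288,-1.835],0.6],[[9.9,-22.9,-21.7],[0.389,0.288,-1.835],0.6],[[9.9,-22.9,-21.7],[0.389,0.288,-1.835],0.6]]'

```text
clock: 5.3
ee_pos: [0.6123, -0.0778, 0.2428]
orientation: [-3.036, -0.225, 0.881]
wrist_force: [-0.0, -0.2, -5.9]
gripper_width: 0.0656
grasp_force: 74.8
```

```bash
python3 - <<'E'
from u import *
go(*place(.022,0,.10))
E
```

```text
t 5.3 at [ 0.6123 -0.0778  0.2428] [-3.036 -0.225  0.881] F [-0.  -0.2 -5.9] w 0.0656
shift cm [-0.5  -0.31  3.78] rot [ 0.167  0.138 -0.807]
```

>>> carry_out --steps '[[[-0.5,-0.3,2.5],[0.167,0.138,-0.807],0.6],[[-0.5,-0.3,2.5],[0.167,0.138,-0.807],0.6],[[-0.5,-0.3,2.5],[0.167,0.138,-0.807],0.6],[[-0.5,-0.3,2.5],[0.167,0.138,-0.807],0.6],[[-0.5,-0.3,2.5],[0.167,0.138,-0.807],0.6],[[-0.5,-0.3,2.5],[0.167,0.138,-0.807],0.6],[[-0.5,-0.3,2.5],[0.167,0.138,-0.807],0.6],[[-0.5,-0.3,2.5],[0.167,0.138,-0.807],0.6],[[-0.5,-0.3,2.5],[0.167,0.138,-0.807],0.6]]'

```text
clock: 6.05
ee_pos: [0.6074, -0.0769, 0.2164]
orientation: [-3.138, -0.416, 1.711]
wrist_force: [-0.1, -0.2, -5.9]
gripper_width: 0.0658
grasp_force: 74.8
```

```bash
python3 - <<'E'
from u import *
from station import capture
go(*place(.022,0,.02))
s=capture("scene");t=capture("top")
cv2.imwrite("pics/h1.png",np.hstack([tile(s,255,120,110,140,4),tile(t,280,130,85,140,4)]))
E
```

```text
t 6.05 at [ 0.6074 -0.0769  0.2164] [-3.138 -0.416  1.711] F [-0.1 -0.2 -5.9] w 0.0658
shift cm [0.12 0.26 9.25] rot [ 0.001  0.002 -0.011]
```

View pics/h1.png

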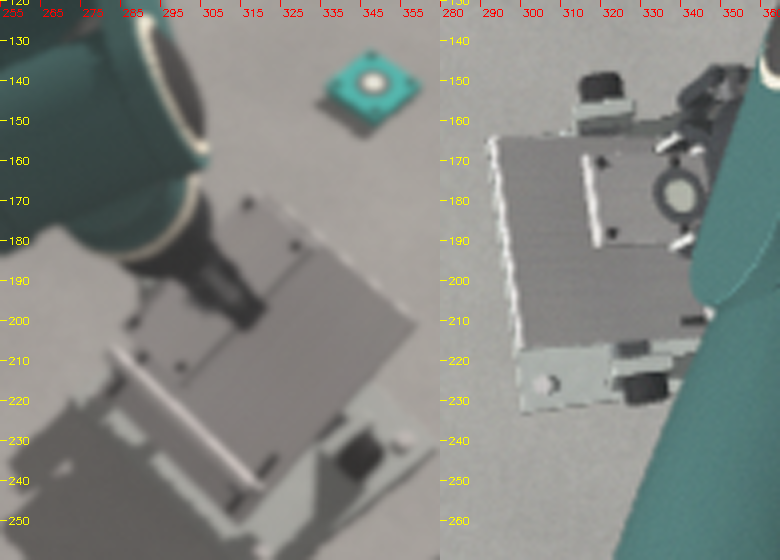

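The top view shows the held cover's high edge, (317,168) to (320,192), parallel to the deck's high edge, and its disc at (340,179). The tilt agrees with the deck. Descending.

>>> carry_out --steps '[[[0.1,0.2,3],[0,0,-0.011],0.6],[[0.1,0.2,6],[0,0,-0.011],0.6],[[0.1,0.2,8],[0,0,-0.011],0.6],[[0.1,0.2,9.2],[0,0,-0.011],0.6],[[0.1,0.2,9.7],[0,0,-0.011],0.6],[[0.1,0.2,9.7],[0,0,-0.011],0.6],[[0.1,0.2,9.7],[0,0,-0.011],0.6]]'

```text
clock: 6.73
ee_pos: [0.604, -0.0371, 0.1305]
orientation: [3.137, -0.415, 1.727]
wrist_force: [-0.5, -0.4, -5.5]
gripper_width: 0.0661
grasp_force: 74.8
```

```bash
python3 - <<'E'
from u import *
go(*place(.022,0,-.0035))
E
```

```text
t 6.73 at [ 0.604  -0.0371  0.1305] [ 3.137 -0.415  1.727] F [-0.5 -0.4 -5.5] w 0.0661
shift cm [-0.06 -0.    2.14] rot [0.003 0.003 0.004]
```

>>> carry_out --steps '[[[-0.05,0,0.5],[0,0,0],0.6],[[-0.05,0,1],[0,0,0],0.6],[[-0.05,0,1.3],[0,0,0],0.6],[[-0.05,0,1.5],[0,0,0],0.6],[[-0.05,0,1.6],[0,0,0],0.6],[[-0.05,0,1.6],[0,0,0],0.6]]'

```text
clock: 7.23
ee_pos: [0.6026, -0.031, 0.1145]
orientation: [3.138, -0.415, 1.727]
wrist_force: [-0.6, -1.9, -4.2]
gripper_width: 0.0661
grasp_force: 75.1
```

>>> carry_out --steps '[[[0,0,0.1],[0,0,0],0.6],[[0,0,0.2],[0,0,0],0.6],[[0,0,0.2],[0,0,0],0.6],[[0,0,0.2],[0,0,0],0.6]]'

```text
clock: 7.57
ee_pos: [0.6026, -0.0304, 0.1131]
orientation: [3.138, -0.415, 1.727]
wrist_force: [-1.2, -6.1, -1.9]
gripper_width: 0.0657
grasp_force: 75.6
```

>>> carry_out --steps '[[[0,0,0.1],[0,0,0],0.6],[[0,0,0.1],[0,0,0],0.6],[[0,0,0.1],[0,0,0],0.6]]'

```text
clock: 7.82
ee_pos: [0.6026, -0.0302, 0.1124]
orientation: [3.137, -0.415, 1.727]
wrist_force: [-1.9, -8.0, 0.6]
gripper_width: 0.0659
grasp_force: 75.8
```

```bash
cat >> u.py <<'E'
def df(W=5.9):
    from station import sense
    s=sense();p,A=deck();T=mat(s["orientation"])
    print("t",round(s["clock"],2),"deck F",(A.T@(s["wrist_force"]+[0,0,W])).round(1),"tool torque",(T.T@s["torque"]).round(2),"tcp in deck mm",(A.T@(s["ee_pos"]-p)*1000).round(1),"w",round(s["gripper_width"],4))
E
python3 - <<'E'
from u import *
df()
from station import capture
s=capture("scene");t=capture("top")
cv2.imwrite("pics/h2.png",np.hstack([tile(s,255,150,100,110,4),tile(t,280,140,85,110,4)]))
E
```

```text
t 7.82 deck F [-4.3  3.1  9. ] tool torque [ 0.42 -0.6  -0.15] tcp in deck mm [21.7  0.3 -1.6] w 0.0659
```

View pics/h2.png

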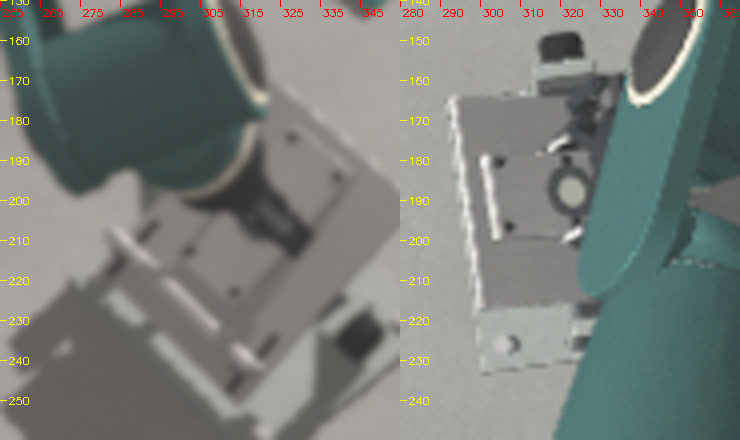

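The cover is lying on the deck and centred: its high edge runs from (301,179) to (304,200), against a deck edge mid-point near (297,191). The contact force is about 9 N. Now sliding it gently down the slope.

>>> carry_out --steps '[[[-0.1,0,0],[0,0,0],0.6],[[-0.2,0,0],[0,0,0],0.6],[[-0.3,0,0],[0,0,0],0.6],[[-0.4,0,0],[0,0,0],0.6],[[-0.5,0,0],[0,0,0],0.6],[[-0.5,0,0],[0,0,0],0.6]]'

```text
clock: 8.42
ee_pos: [0.6033, -0.0343, 0.1099]
orientation: [3.138, -0.416, 1.727]
wrist_force: [0.5, -0.2, 3.3]
gripper_width: 0.0657
grasp_force: 75.7
```

```bash
python3 -c "
from u import *
df()"
```

```text
t 8.42 deck F [ 3.5 -0.5  8.5] tool torque [-0.41  0.57  0.02] tcp in deck mm [16.9  0.2 -2.2] w 0.0657
```

>>> carry_out --steps '[[[-0.08,0,0],[0,0,0],0.6],[[-0.16,0,0],[0,0,0],0.6],[[-0.24,0,0],[0,0,0],0.6],[[-0.3,0,0],[0,0,0],0.6],[[-0.3,0,0],[0,0,0],0.6]]'

```text
clock: 8.83
ee_pos: [0.6036, -0.037, 0.1084]
orientation: [3.138, -0.416, 1.727]
wrist_force: [0.6, -1.1, 3.7]
gripper_width: 0.0658
grasp_force: 75.8
```

```bash
python3 -c "
from u import *
df()"
```

```text
t 8.83 deck F [ 2.8 -0.4  9.2] tool torque [-0.21  0.59 -0.04] tcp in deck mm [13.8  0.4 -2.4] w 0.0658
```

>>> carry_out --steps '[[[-0.06,0,0],[0,0,0],0.6],[[-0.12,0,0],[0,0,0],0.6],[[-0.18,0,0],[0,0,0],0.6],[[-0.2,0,0],[0,0,0],0.6]]'

```text
clock: 9.17
ee_pos: [0.6038, -0.0388, 0.1076]
orientation: [3.138, -0.416, 1.727]
wrist_force: [1.2, 1.2, 3.3]
gripper_width: 0.066
grasp_force: 75.8
```

>>> carry_out --steps '[[[-0.06,0,0],[0,0,0],0.6],[[-0.12,0,0],[0,0,0],0.6],[[-0.15,0,0],[0,0,0],0.6],[[-0.15,0,0],[0,0,0],0.6]]'

```text
clock: 9.5
ee_pos: [0.604, -0.0402, 0.107]
orientation: [3.138, -0.416, 1.727]
wrist_force: [0.6, -0.1, 2.5]
gripper_width: 0.0657
grasp_force: 75.7
```

```bash
python3 -c "
from u import *
df()"
```

```text
t 9.5 deck F [ 3.3 -0.6  7.7] tool torque [-0.15  0.48 -0.05] tcp in deck mm [10.3  0.4 -2.4] w 0.0657
```

>>> carry_out --steps '[[[-0.06,0,0],[0,0,0],0.6],[[-0.12,0,0],[0,0,0],0.6],[[-0.18,0,0],[0,0,0],0.6],[[-0.2,0,0],[0,0,0],0.6]]'

```text
clock: 9.83
ee_pos: [0.6043, -0.042, 0.1062]
orientation: [3.138, -0.416, 1.727]
wrist_force: [-0.3, 1.0, 2.9]
gripper_width: 0.0657
grasp_force: 75.7
```

```bash
python3 -c "
from u import *
df()"
```

```text
t 9.83 deck F [4.5 0.1 7.6] tool torque [-0.17  0.6  -0.07] tcp in deck mm [ 8.3  0.4 -2.4] w 0.0657
```

>>> carry_out --steps '[[[-0.05,0,0],[0,0,0],0.6],[[-0.1,0,0],[0,0,0],0.6],[[-0.15,0,0],[0,0,0],0.6],[[-0.15,0,0],[0,0,0],0.6]]'

```text
clock: 10.17
ee_pos: [0.6045, -0.0434, 0.1056]
orientation: [3.138, -0.416, 1.727]
wrist_force: [0.5, -0.6, 2.2]
gripper_width: 0.0661
grasp_force: 75.7
```

```bash
python3 -c "
from u import *
df()"
```

```text
t 10.17 deck F [ 2.7 -0.4  7.6] tool torque [-0.15  0.38 -0.08] tcp in deck mm [ 6.8  0.4 -2.4] w 0.0661
```

>>> carry_out --steps '[[[-0.05,0,0],[0,0,0],0.6],[[-0.1,0,0],[0,0,0],0.6],[[-0.15,0,0],[0,0,0],0.6],[[-0.15,0,0],[0,0,0],0.6]]'

```text
clock: 10.5
ee_pos: [0.6047, -0.0447, 0.105]
orientation: [3.138, -0.416, 1.727]
wrist_force: [-0.7, 0.2, 2.1]
gripper_width: 0.0657
grasp_force: 75.7
```

>>> carry_out --steps '[[[-0.05,0,0],[0,0,0],0.6],[[-0.1,0,0],[0,0,0],0.6],[[-0.1,0,0],[0,0,0],0.6]]'

```text
clock: 10.75
ee_pos: [0.6048, -0.0453, 0.1047]
orientation: [3.138, -0.416, 1.727]
wrist_force: [-0.7, 3.3, 3.4]
gripper_width: 0.0661
grasp_force: 75.6
```

```bash
python3 -c "
from u import *
df()"
```

```text
t 10.75 deck F [6.8 0.2 7.2] tool torque [-0.06  1.04 -0.  ] tcp in deck mm [ 4.7  0.4 -2.4] w 0.0661
```

>>> carry_out --steps '[[[-0.03,0,0],[0,0,0],0.6],[[-0.06,0,0],[0,0,0],0.6],[[-0.06,0,0],[0,0,0],0.6]]'

```text
clock: 11.0
ee_pos: [0.6049, -0.0453, 0.1047]
orientation: [3.138, -0.417, 1.727]
wrist_force: [-1.5, 8.6, 5.9]
gripper_width: 0.0659
grasp_force: 75.6
```

```bash
python3 -c "
from u import *
df()"
```

```text
t 11.0 deck F [12.8  0.2  7.2] tool torque [0.01 1.87 0.15] tcp in deck mm [ 4.6  0.3 -2.4] w 0.0659
```

Firm contact: the backstop is carrying about 9 N. Releasing and backing away along the deck normal.

>>> carry_out --steps '[[[0.02,0,0],[0,0,0],0.4],[[0.02,0,0],[0,0,0],0],[[0.02,0,0],[0,0,0],0],[[0.02,0,0],[0,0,0],0],[[0.02,0,0],[0,0,0],0]]'

```text
clock: 11.42
ee_pos: [0.6049, -0.0461, 0.1044]
orientation: [3.138, -0.415, 1.727]
wrist_force: [0.4, -0.8, 0.5]
gripper_width: 0.0852
grasp_force: 0.0
```

>>> carry_out --steps '[[[0,0,-0.5],[0,0,0],0],[[0,0,-1.5],[0,0,0],0],[[0,0,-4],[0,0,0],0],[[0,0,-8],[0,0,0],0],[[0,0,-12],[0,0,0],0],[[0,0,-12],[0,0,0],0]]'

```text
clock: 11.92
ee_pos: [0.614, -0.0967, 0.2229]
orientation: [3.129, -0.411, 1.729]
wrist_force: [0.7, 0.2, 1.8]
gripper_width: 0.0851
grasp_force: 0.0
```

```bash
python3 - <<'E'
from u import *
df(0)
go([.459,.335,.2],[np.pi,0,np.pi/2+.14])
E
```

```text
t 11.92 deck F [ 0.8 -0.7  1.7] tool torque [ 0.06 -0.2  -0.03] tcp in deck mm [  4.8  -0.9 126.8] w 0.0851
t 11.92 at [ 0.614  -0.0967  0.2229] [ 3.129 -0.411  1.729] F [0.7 0.2 1.8] w 0.0851
shift cm [40.42 -8.75 19.98] rot [ 0.009 -0.411  0.015]
```

>>> carry_out --steps '[[[40.4,-8.8,19],[0,-0.41,0.015],0],[[40.4,-8.8,19],[0,-0.41,0.015],0],[[40.4,-8.8,19],[0,-0.41,0.015],0],[[40.4,-8.8,19],[0,-0.41,0.015],0],[[40.4,-8.8,19],[0,-0.41,0.015],0],[[40.4,-8.8,19],[0,-0.41,0.015],0],[[40.4,-8.8,19],[0,-0.41,0.015],0],[[40.4,-8.8,19],[0,-0.41,0.015],0],[[40.4,-8.8,19],[0,-0.41,0.015],0],[[40.4,-8.8,19],[0,-0.41,0.015],0]]'

```text
clock: 12.75
ee_pos: [0.4705, 0.294, 0.2054]
orientation: [3.14, -0.006, 1.711]
wrist_force: [0.7, 0.1, 0.5]
gripper_width: 0.0858
grasp_force: 0.0
```

```bash
python3 - <<'E'
from u import *
from station import capture
t=capture("top");s=capture("scene")
pickle.dump(t,open("top1.pkl","wb"));pickle.dump(s,open("scene1.pkl","wb"))
def prof(c,p0,p1): # predicted edges
    pass
# turquoise decoy vs grey unaffected; where is the long cover now: its disc + outline
p,A=deck()
for cx,st in((.0046,0),):
    print("expect disc top",proj(t,p+A@[cx,0,.012]).round(1),"scene",proj(s,p+A@[cx,0,.012]).round(1))
for n,c,b in(("top",t,(300,165,50,50)),("scene",s,(285,185,50,50))):
    x,y,w,h=b;g=c["color"][y:y+h,x:x+w].astype(int).sum(2)/3
    gg=cv2.resize(g.astype(np.float32),None,fx=4,fy=4,interpolation=cv2.INTER_CUBIC)
    print(n,g.max())
cv2.imwrite("pics/k1.png",np.hstack([tile(t,190,145,165,120,4)[:, :],])[:480,:660])
go([.459,.335,.06],[np.pi,0,np.pi/2+.14])
E
```

```text
expect disc top [326.7 187.6] scene [317.3 208.2]
top 234.66666666666666
scene 182.33333333333334
t 12.85 at [0.4694 0.2966 0.205 ] [ 3.141 -0.007  1.715] F [ 0.8 -0.7  0.5] w 0.0851
shift cm [ 3.85 -0.49 14.53] rot [ 0.    -0.007  0.005]
```

View pics/k1.png

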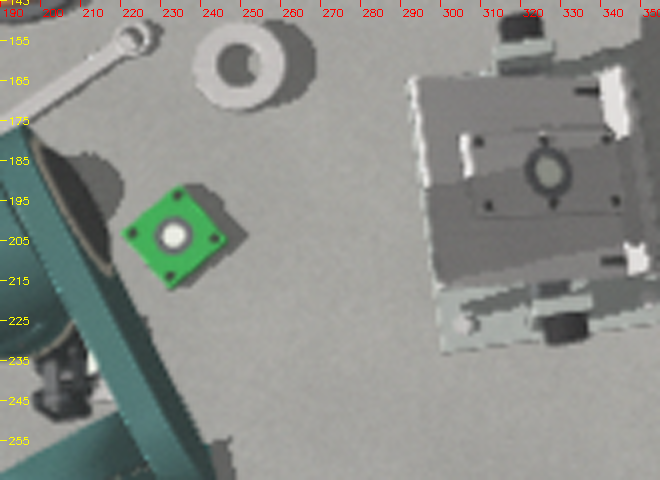

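The top view shows the long cover flush against the bar. Its disc is at (327,188), within half a pixel of the prediction, and its sides are parallel to the deck. Now the square cover.

>>> carry_out --steps '[[[3.8,-0.9,4],[0,-0.005,0.002],0],[[3.8,-0.9,8],[0,-0.005,0.002],0],[[3.8,-0.9,12],[0,-0.005,0.002],0],[[3.8,-0.9,16],[0,-0.005,0.002],0],[[3.8,-0.9,16],[0,-0.005,0.002],0],[[3.8,-0.9,16],[0,-0.005,0.002],0],[[3.8,-0.9,16],[0,-0.005,0.002],0]]'

```text
clock: 13.43
ee_pos: [0.4582, 0.3298, 0.047]
orientation: [3.14, -0.001, 1.708]
wrist_force: [-0.2, -0.7, 0.3]
gripper_width: 0.0855
grasp_force: 0.0
```

```bash
python3 - <<'E'
from u import *
go([.459,.3345,0.0],[np.pi,0,np.pi/2+.15])
E
```

```text
t 13.43 at [0.4582 0.3298 0.047 ] [ 3.140e+00 -1.000e-03  1.708e+00] F [-0.2 -0.7  0.3] w 0.0855
shift cm [0.44 0.14 4.7 ] rot [ 0.002 -0.001 -0.012]
```

>>> carry_out --steps '[[[0.3,0.1,1.5],[0,0,-0.012],0],[[0.3,0.1,3],[0,0,-0.012],0],[[0.3,0.1,4],[0,0,-0.012],0],[[0.3,0.1,4.4],[0,0,-0.012],0],[[0.3,0.1,4.7],[0,0,-0.012],0],[[0.3,0.1,4.7],[0,0,-0.012],0],[[0.3,0.1,4.7],[0,0,-0.012],0]]'

```text
clock: 14.02
ee_pos: [0.4581, 0.333, -0.0014]
orientation: [3.141, -0.001, 1.721]
wrist_force: [-0.2, 0.0, 1.1]
gripper_width: 0.0852
grasp_force: 0.0
```

```bash
python3 - <<'E'
from u import *
go([.459,.3345,0.0],[np.pi,0,np.pi/2+.15])
E
```

```text
t 14.02 at [ 0.4581  0.333  -0.0014] [ 3.141e+00 -1.000e-03  1.721e+00] F [-0.2  0.   1.1] w 0.0852
shift cm [ 0.13  0.11 -0.14] rot [ 0.001 -0.001  0.   ]
```

Close with a slight raise and lift.

>>> carry_out --steps '[[[0.1,0,-0.1],[0,0,0],0],[[0.1,0,-0.1],[0,0,0],0.6],[[0.1,0,-0.1],[0,0,0],0.6],[[0.1,0,-0.1],[0,0,0],0.6],[[0.1,0,-0.1],[0,0,0],0.6],[[0.1,0,-0.1],[0,0,0],0.6],[[0.1,0,-0.1],[0,0,0],0.6]]'

```text
clock: 14.6
ee_pos: [0.458, 0.3342, -0.0002]
orientation: [3.14, -0.001, 1.721]
wrist_force: [-2.3, -1.8, 9.9]
gripper_width: 0.0639
grasp_force: 65.9
```

>>> carry_out --steps '[[[0,0,-1],[0,0,0],0.6],[[0,0,-3],[0,0,0],0.6],[[0,0,-7],[0,0,0],0.6],[[0,0,-11],[0,0,0],0.6],[[0,0,-15],[0,0,0],0.6],[[0,0,-19],[0,0,0],0.6],[[0,0,-23],[0,0,0],0.6],[[0,0,-23],[0,0,0],0.6]]'

```text
clock: 15.27
ee_pos: [0.4588, 0.3346, 0.2379]
orientation: [3.132, -0.005, 1.721]
wrist_force: [0.8, 0.6, -2.2]
gripper_width: 0.0638
grasp_force: 68.4
```

```bash
python3 - <<'E'
from u import *
go(*place(-.015,0,.13));df(0)
E
```

```text
t 15.27 at [0.4588 0.3346 0.2379] [ 3.132 -0.005  1.721] F [ 0.8  0.6 -2.2] w 0.0638
shift cm [-46.92   8.78   1.86] rot [0.01  0.413 0.   ]
t 15.27 deck F [-0.4 -0.9 -2.2] tool torque [-0.05  0.07  0.  ] tcp in deck mm [422.1  87.2 -41.9] w 0.0638
```

>>> carry_out --steps '[[[-46.9,8.8,0.9],[0.01,0.413,0],0.6],[[-46.9,8.8,0.9],[0.01,0.413,0],0.6],[[-46.9,8.8,0.9],[0.01,0.413,0],0.6],[[-46.9,8.8,0.9],[0.01,0.413,0],0.6],[[-46.9,8.8,0.9],[0.01,0.413,0],0.6],[[-46.9,8.8,0.9],[0.01,0.413,0],0.6],[[-46.9,8.8,0.9],[0.01,0.413,0],0.6],[[-46.9,8.8,0.9],[0.01,0.413,0],0.6],[[-46.9,8.8,0.9],[0.01,0.413,0],0.6],[[-46.9,8.8,0.9],[0.01,0.413,0],0.6]]'

```text
clock: 16.1
ee_pos: [0.5834, -0.029, 0.2209]
orientation: [-3.131, -0.413, 1.719]
wrist_force: [0.1, 0.4, -3.0]
gripper_width: 0.064
grasp_force: 68.3
```

```bash
python3 - <<'E'
from u import *
go(*place(-.018,0,.08));df(0)
E
```

```text
t 16.1 at [ 0.5834 -0.029   0.2209] [-3.131 -0.413  1.719] F [ 0.1  0.4 -3. ] w 0.064
shift cm [-8.73  1.96  1.61] rot [-0.009  0.004 -0.004]
t 16.1 deck F [-0.8 -0.1 -2.9] tool torque [-0.07 -0.4  -0.03] tcp in deck mm [69.5 19.1 95.9] w 0.064
```

>>> carry_out --steps '[[[-4,1,0.7],[-0.009,0.004,0],0.6],[[-8.7,1.9,1.6],[-0.009,0.004,0],0.6],[[-8.7,1.9,1.6],[-0.009,0.004,0],0.6],[[-8.7,1.9,1.6],[-0.009,0.004,0],0.6],[[-8.7,1.9,1.6],[-0.009,0.004,0],0.6],[[-8.7,1.9,1.6],[-0.009,0.004,0],0.6]]'

```text
clock: 16.6
ee_pos: [0.6127, -0.0955, 0.172]
orientation: [-3.141, -0.417, 1.72]
wrist_force: [-0.3, 0.1, -4.3]
gripper_width: 0.0638
grasp_force: 68.3
```

```bash
python3 - <<'E'
from u import *
go(*place(-.018,0,.03));df(0)
E
```

```text
t 16.6 at [ 0.6127 -0.0955  0.172 ] [-3.141 -0.417  1.72 ] F [-0.3  0.1 -4.3] w 0.0638
shift cm [-0.35  0.02  4.98] rot [ 0.001  0.    -0.003]
t 16.6 deck F [-1.7  0.3 -4. ] tool torque [ 0.03 -0.47  0.03] tcp in deck mm [-14.5   0.2  79.8] w 0.0638
```

>>> carry_out --steps '[[[-0.1,0,2],[0,0,-0.003],0.6],[[-0.1,0,4],[0,0,-0.003],0.6],[[-0.1,0,5],[0,0,-0.003],0.6],[[-0.1,0,5.5],[0,0,-0.003],0.6],[[-0.1,0,5.9],[0,0,-0.003],0.6],[[-0.1,0,6.1],[0,0,-0.003],0.6],[[-0.1,0,6.1],[0,0,-0.003],0.6],[[-0.1,0,6.1],[0,0,-0.003],0.6]]'

```text
clock: 17.27
ee_pos: [0.6094, -0.073, 0.1156]
orientation: [3.141, -0.417, 1.722]
wrist_force: [0.1, 0.5, -3.2]
gripper_width: 0.0639
grasp_force: 68.3
```

```bash
python3 - <<'E'
from u import *
df(4)
E
```

```text
t 17.27 deck F [ 0.7 -0.1  0.5] tool torque [ 0.04 -0.4  -0.07] tcp in deck mm [-16.6   0.   19. ] w 0.0639
```

>>> carry_out --steps '[[[0,0,0.15],[0,0,0],0.6],[[0,0,0.3],[0,0,0],0.6],[[0,0,0.4],[0,0,0],0.6],[[0,0,0.4],[0,0,0],0.6],[[0,0,0.4],[0,0,0],0.6]]'

```text
clock: 17.68
ee_pos: [0.6089, -0.0712, 0.1111]
orientation: [-3.141, -0.418, 1.722]
wrist_force: [0.2, 0.6, -3.9]
gripper_width: 0.064
grasp_force: 68.3
```

>>> carry_out --steps '[[[0,0,0.1],[0,0,0],0.6],[[0,0,0.15],[0,0,0],0.6],[[0,0,0.15],[0,0,0],0.6],[[0,0,0.15],[0,0,0],0.6]]'

```text
clock: 18.02
ee_pos: [0.6088, -0.0706, 0.1098]
orientation: [-3.141, -0.418, 1.722]
wrist_force: [-0.3, 1.0, -2.6]
gripper_width: 0.0642
grasp_force: 68.3
```

```bash
python3 - <<'E'
from u import *
df(4)
E
```

```text
t 18.02 deck F [1.5 0.1 0.9] tool torque [-0.03 -0.45  0.01] tcp in deck mm [-16.7   0.3  12.6] w 0.0642
```

>>> carry_out --steps '[[[0,0,0.05],[0,0,0],0.6],[[0,0,0.1],[0,0,0],0.6],[[0,0,0.1],[0,0,0],0.6]]'

```text
clock: 18.27
ee_pos: [0.6087, -0.0702, 0.1088]
orientation: [-3.141, -0.418, 1.722]
wrist_force: [0.8, -0.8, -3.5]
gripper_width: 0.0639
grasp_force: 68.3
```

```bash
python3 - <<'E'
from u import *
df(4)
E
```

```text
t 18.27 deck F [-0.6 -0.7  0.9] tool torque [-0.03 -0.43  0.02] tcp in deck mm [-16.7   0.3  11.5] w 0.0639
```

>>> carry_out --steps '[[[0,0,0.05],[0,0,0],0.6],[[0,0,0.1],[0,0,0],0.6],[[0,0,0.1],[0,0,0],0.6]]'

```text
clock: 18.52
ee_pos: [0.6088, -0.07, 0.1083]
orientation: [3.141, -0.417, 1.722]
wrist_force: [-0.9, -3.5, 0.9]
gripper_width: 0.0642
grasp_force: 69.0
```

>>> carry_out --steps '[[[0,0,0.05],[0,0,0],0.6],[[0,0,0.1],[0,0,0],0.6],[[0,0,0.1],[0,0,0],0.6]]'

```text
clock: 18.77
ee_pos: [0.6088, -0.0699, 0.1077]
orientation: [3.141, -0.417, 1.722]
wrist_force: [-2.6, -7.2, 5.3]
gripper_width: 0.0638
grasp_force: 69.5
```

```bash
python3 - <<'E'
from u import *
df(4)
E
```

```text
t 18.77 deck F [-2.3  3.7 11.2] tool torque [ 0.5  -0.55 -0.07] tcp in deck mm [-16.9   0.2  10.5] w 0.0638
```

Landed, with about 11 N normal force. Ease off slightly and slide down the slope.

>>> carry_out --steps '[[[-0.1,0,-0.05],[0,0,0],0.6],[[-0.2,0,-0.05],[0,0,0],0.6],[[-0.3,0,-0.05],[0,0,0],0.6],[[-0.4,0,-0.05],[0,0,0],0.6],[[-0.5,0,-0.05],[0,0,0],0.6],[[-0.6,0,-0.05],[0,0,0],0.6],[[-0.7,0,-0.05],[0,0,0],0.6],[[-0.8,0,-0.05],[0,0,0],0.6],[[-0.8,0,-0.05],[0,0,0],0.6]]'

```text
clock: 19.52
ee_pos: [0.6098, -0.077, 0.1042]
orientation: [-3.141, -0.418, 1.722]
wrist_force: [0.5, -1.2, 4.1]
gripper_width: 0.0635
grasp_force: 69.1
```

```bash
python3 -c "
from u import *
df(4)"
```

```text
t 19.52 deck F [ 2.1 -0.3  7.9] tool torque [-0.23  0.19 -0.01] tcp in deck mm [-24.9   0.3  10.1] w 0.0635
```

>>> carry_out --steps '[[[-0.06,0,0],[0,0,0],0.6],[[-0.12,0,0],[0,0,0],0.6],[[-0.18,0,0],[0,0,0],0.6],[[-0.2,0,0],[0,0,0],0.6]]'

```text
clock: 19.85
ee_pos: [0.6099, -0.0787, 0.1033]
orientation: [-3.141, -0.418, 1.722]
wrist_force: [0.8, 0.5, 3.4]
gripper_width: 0.0639
grasp_force: 69.1
```

>>> carry_out --steps '[[[-0.05,0,0],[0,0,0],0.6],[[-0.1,0,0],[0,0,0],0.6],[[-0.15,0,0],[0,0,0],0.6],[[-0.15,0,0],[0,0,0],0.6]]'

```text
clock: 20.18
ee_pos: [0.6102, -0.0801, 0.1027]
orientation: [-3.141, -0.418, 1.722]
wrist_force: [-0.0, -0.6, 3.1]
gripper_width: 0.0639
grasp_force: 69.0
```

```bash
python3 -c "
from u import *
df(4)"
```

```text
t 20.18 deck F [2.3 0.1 6.7] tool torque [-0.12  0.14  0.02] tcp in deck mm [-28.3   0.4  10.1] w 0.0639
```

>>> carry_out --steps '[[[-0.05,0,0],[0,0,0],0.6],[[-0.1,0,0],[0,0,0],0.6],[[-0.15,0,0],[0,0,0],0.6],[[-0.15,0,0],[0,0,0],0.6]]'

```text
clock: 20.52
ee_pos: [0.6104, -0.0814, 0.1021]
orientation: [-3.141, -0.418, 1.722]
wrist_force: [0.7, -0.5, 2.6]
gripper_width: 0.0639
grasp_force: 68.9
```

>>> carry_out --steps '[[[-0.05,0,0],[0,0,0],0.6],[[-0.1,0,0],[0,0,0],0.6],[[-0.1,0,0],[0,0,0],0.6]]'

```text
clock: 20.77
ee_pos: [0.6105, -0.0823, 0.1017]
orientation: [-3.141, -0.418, 1.722]
wrist_force: [0.4, -1.1, 1.9]
gripper_width: 0.064
grasp_force: 68.8
```

```bash
python3 -c "
from u import *
df(4)"
```

```text
t 20.77 deck F [ 1.3 -0.2  5.8] tool torque [-0.1   0.   -0.05] tcp in deck mm [-30.8   0.4  10. ] w 0.064
```

>>> carry_out --steps '[[[-0.05,0,0],[0,0,0],0.6],[[-0.1,0,0],[0,0,0],0.6],[[-0.1,0,0],[0,0,0],0.6]]'

```text
clock: 21.02
ee_pos: [0.6107, -0.0832, 0.1013]
orientation: [-3.141, -0.418, 1.722]
wrist_force: [0.7, -0.5, 0.9]
gripper_width: 0.0636
grasp_force: 68.7
```

>>> carry_out --steps '[[[-0.05,0,0],[0,0,0],0.6],[[-0.1,0,0],[0,0,0],0.6],[[-0.1,0,0],[0,0,0],0.6]]'

```text
clock: 21.27
ee_pos: [0.6108, -0.0842, 0.1009]
orientation: [-3.141, -0.418, 1.722]
wrist_force: [1.5, -0.4, 0.4]
gripper_width: 0.0641
grasp_force: 68.7
```

```bash
python3 -c "
from u import *
df(4)"
```

```text
t 21.27 deck F [ 1.2 -1.4  4.2] tool torque [-0.02 -0.12 -0.  ] tcp in deck mm [-32.8   0.4  10.1] w 0.0641
```

>>> carry_out --steps '[[[-0.05,0,0.02],[0,0,0],0.6],[[-0.1,0,0.03],[0,0,0],0.6],[[-0.1,0,0.03],[0,0,0],0.6]]'

```text
clock: 21.52
ee_pos: [0.611, -0.0849, 0.1003]
orientation: [-3.141, -0.418, 1.722]
wrist_force: [-0.0, 0.5, 0.5]
gripper_width: 0.0637
grasp_force: 68.8
```

>>> carry_out --steps '[[[-0.05,0,0.01],[0,0,0],0.6],[[-0.1,0,0.02],[0,0,0],0.6],[[-0.1,0,0.02],[0,0,0],0.6]]'

```text
clock: 21.77
ee_pos: [0.611, -0.085, 0.1003]
orientation: [-3.141, -0.419, 1.723]
wrist_force: [-3.7, 7.0, 6.1]
gripper_width: 0.0639
grasp_force: 69.0
```

```bash
python3 -c "
from u import *
df(4)"
```

```text
t 21.77 deck F [10.9  2.5  6.1] tool torque [0.28 1.38 0.15] tcp in deck mm [-33.9   0.3   9.9] w 0.0639
```

The square cover is now bearing on the backstop with about 9 N. Release and retreat.

>>> carry_out --steps '[[[0.02,0,0],[0,0,0],0.4],[[0.02,0,0],[0,0,0],0],[[0.02,0,0],[0,0,0],0],[[0.02,0,0],[0,0,0],0],[[0.02,0,0],[0,0,0],0]]'

```text
clock: 22.18
ee_pos: [0.611, -0.0856, 0.0997]
orientation: [-3.141, -0.417, 1.722]
wrist_force: [-1.4, 0.1, 0.6]
gripper_width: 0.0856
grasp_force: 0.0
```

>>> carry_out --steps '[[[0,0,-0.5],[0,0,0],0],[[0,0,-1.5],[0,0,0],0],[[0,0,-4],[0,0,0],0],[[0,0,-8],[0,0,0],0],[[0,0,-12],[0,0,0],0],[[0,0,-12],[0,0,0],0]]'

```text
clock: 22.68
ee_pos: [0.6202, -0.1366, 0.2181]
orientation: [3.133, -0.412, 1.724]
wrist_force: [0.6, -0.5, 0.3]
gripper_width: 0.0857
grasp_force: 0.0
```

>>> carry_out --steps '[[[25,0,5],[0,0,0],0],[[25,0,5],[0,0,0],0],[[25,0,5],[0,0,0],0],[[25,0,5],[0,0,0],0],[[25,0,5],[0,0,0],0],[[25,0,5],[0,0,0],0],[[25,0,5],[0,0,0],0],[[25,0,5],[0,0,0],0]]'

```text
clock: 23.35
ee_pos: [0.5806, 0.1142, 0.267]
orientation: [3.139, -0.417, 1.726]
wrist_force: [-0.8, -0.1, -0.8]
gripper_width: 0.0856
grasp_force: 0.0
```

```bash
python3 - <<'E'
from u import *
from station import capture
df(0);t=capture("top");p,A=deck()
cv2.imwrite("pics/final.png",t["color"][:,:,::-1])
print("expected square disc",proj(t,p+A@[-.0339,0,.026]).round(1))
# brightness profile along deck centre line (px) & ascii patch around disc
d=np.load if 0 else None
g=t["color"].astype(int).sum(2)//3
print(g[172:206:2,318:360:1])
E
```

```text
t 23.35 deck F [-0.3  0.8 -0.8] tool torque [-0.01 -0.15  0.07] tcp in deck mm [2.179e+02 2.000e-01 8.050e+01] w 0.0856
expected square disc [339.3 186. ]
[[ 65  63  63  63  63  63  65  62  63  64  65  63  64  62  61  63  65  66
   63  61 113 122 124 122 122 129  94  82  81  82  82  85  83  81  95  98
   99 100  98  99 101 100]
 [ 82  76  77  72  66  64  61  62  60  60  61  65  63  64  63  63  61  63
   64  65 112 122 121 123 119 131 100  83  82  82  83  84  83  89  97  98
  100 101 100  98 100  99]
 [123 121 122 121 109  77  62  63  62  61  61  62  61  64  61  65  63  64
   62  63 112 120 121 122 122 124  96  86  85  81  82  83  85  89  99 100
   99 100  99  99 102 100]
 [124 123 123 123 111  77  64  63  60  64  64  64  63  60  65  62  64  63
   62  62 112 124 122 121 123 112  91  82  83  82  80  84  89  91  97  99
  100  99 102 100 102 101]
 [131 129 128 128 102  73  63  63  61  63  62  62  60  63  64  63  64  64
   65  64 112 122 123 123 123 109  89  84  83  82  86  84  82  85  94 100
  100 100  98  97 100 101]
 [129 131 128 128 103  70  62  62  65  65  63  62  62  65  60  62  63 
[... 1330 characters left out ...]
 [129 135 137 135  90  63  63  66  64  64  63  63  63  63  63  63  63  61
   65  64 112 121 121 122 109  88  82  81  84  82  84  82 197 157 136 122
  100  97  99  98  99  98]
 [127 128 127 127  85  64  65  62  64  64  65  66  66  64  63  63  63  65
   63  62 104 121 122 121  97  86  84  84  84  83  82  85 225 176 127 108
   94  97  99  97  99 100]
 [126 127 125 109  75  62  61  64  65  63  63  63  62  64  64  63  65  64
   65  64  64 103 122 127 100  85  86  82  84  84  84 111 215 165 128 119
  106  99  98  99  98  99]
 [ 96  96 105  98  76  69  67  66  66  66  66  64  67  66  64  66  64  62
   65  64  64  65 105 127  94  83  83  82  83  83  84 104 211 200 146 123
  114  97  99  99 101  99]]
```

The arm hides the shelf from the top camera, so move it clear and check numerically.

>>> carry_out --steps '[[[30,12,14],[0,-0.417,0],0],[[30,12,14],[0,-0.417,0],0],[[30,12,14],[0,-0.417,0],0],[[30,12,14],[0,-0.417,0],0],[[30,12,14],[0,-0.417,0],0],[[30,12,14],[0,-0.417,0],0],[[30,12,14],[0,-0.417,0],0],[[30,12,14],[0,-0.417,0],0],[[30,12,14],[0,-0.417,0],0],[[30,12,14],[0,-0.417,0],0]]'

```text
clock: 24.23
ee_pos: [0.6506, 0.4608, 0.2557]
orientation: [-3.138, 0.0, 1.724]
wrist_force: [-0.7, -0.6, -1.0]
gripper_width: 0.0852
grasp_force: 0.0
```

```bash
python3 - <<'E'
from u import *
from station import capture
t=capture("top");p,A=deck();a=load("top1")
pickle.dump(t,open("top2.pkl","wb"))
g=t["color"].astype(np.int32).sum(2)//3;g0=a["color"].astype(np.int32).sum(2)//3
print("sq expect corners",[proj(t,p+A@[-.0339+i*.033,j*.033,.026]).round(1).tolist() for i,j in((1,-1),(1,1),(-1,1),(-1,-1))],"disc",proj(t,p+A@[-.0339,0,.026]).round(1))
def obs(u,z): # pixel -> deck coords at height z
    e,d=ray(t,u);n=A[:,2];q=e+d*((p+A@[0,0,z]-e)@n)/(d@n);return (A.T@(q-p)*1000).round(1)
diff=np.abs(g-g0)[160:222,290:358];m=(diff>12).astype(np.uint8)
for r in range(0,62,1):print(160+r,"".join(".#"[v] for v in m[r]))
print(g[172:202,326:358])
E
```

```text
sq expect corners [[328.6, 176.4], [331.8, 196.5], [349.7, 195.4], [346.5, 175.8]] disc [339.3 186. ]
160 ....#############..####.............................................
161 .######################...............................##............
162 #######################.............................#####...........
163 #####################.............................#######...........
164 ###..............................................########...........
165 ##...........................................#...########...........
166 ..............................................#.#.#######...........
167 ..................................................########..........
168 ..................................................########..........
169 ..................................................########..........
170 ...................................................######...........
171 ...................................................#######..........
172 ...................................................#######..........
173 .............................................
[... 6818 characters left out ...]
6 182 138 125 115 102 102 101 101]
 [137 123 108 130 151 121 107 115 118 119 121 119 119 118 123 124 132 132
  129 160 209 227 230 231 195 146 133 119 106 100 101 103]
 [132 131 131 127 128 124 123 123 121 121 118 115 115 116 118 124 124 124
  109 216 230 228 229 231 222 164 142 123 107 103 103 104]
 [127 126 125 125 130 131 134 133 132 132 134 133 133 133 133 132 134 134
  132 215 228 229 229 230 238 179 130 120 100 102 100 101]
 [132 132 132 134 133 135 135 133 133 134 134 135 134 134 135 136 135 134
  133 194 225 229 229 229 238 179 131 110  97 102 102  99]
 [132 134 133 132 135 133 135 134 134 135 134 136 135 133 136 134 135 133
  134 175 222 228 228 230 231 166 131 117 100 100 100 101]]
```

The square cover's disc measures (338.9, 185.7) against an expected (339.3, 186.0), and its edges are square to the deck and flush with the bar. Handing in.

```bash
python3 -c "
from station import job_done
print(job_done())"
```

```text
the job is handed in; nothing more can be done
None
```

I pressed both covers against the backstop with about 9 N each and released them, and the last top view shows them flush and centred; the job was handed in at about 24 s, with no verdict shown.

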